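# Gather the balls in a lidded parts tin, then uncover it

## Robot

A 7-joint arm with a two-finger parallel gripper is mounted at the origin on the work surface. World frame = base frame: x ahead of the robot, y to its left, z up, the work surface at z = 0. Lengths are in m, angles in rad, forces in N, time in s.
With the tool pointing down it reaches from about 0.425 to 0.825 m from the base axis. Payload 3.6 kg.
Tool frame: the origin (TCP) lies midway between the tips of the shut fingers; the grasp point (between the pads) lies 19 mm behind it; z points along the fingers, y is the line along which they close (so a half turn about z gives the same grasp; the last joint's range is limited). The gripper opens to 93 mm and grips with 3 to 60 N. Pads are 15 mm wide; open, the fingers measure 128 mm over their backs; the gripper's body (75 mm by 188 mm) begins 65 mm behind the grasp point.
Start: joints at [-1.323, 0.615, -0.013, 1.423, 0.008, 1.103, -0.04], TCP at [0.176, 0.626, 0.219] pointing down, gripper open.
Joint ranges: [-3.12, 3.12], [-0.3, 2.06], [-1.34, 1.32], [0.26, 2.42], [-1.36, 4.5], [0.01, 1.98], [-2.84, 2.84]. Speed limits (rad/s): [2.79, 2.79, 3.14, 3.14, 3.14, 3.14, 3.14].

## Interface

Orientations are given as a 3x3 rotation matrix whose columns are the frame's x, y, z axes.
In Python, from bench import manip gives the robot as it stands. The module is installed in compiled form; this text tells all that it offers.
- The arm moves only by the tool servo_tool, never from a script. Its argument "series" is a list of rows, each a list of 6 numbers: the shift along the tool's x, y, z as a fraction of full scale, then the turn, a rotation vector about the tool's x, y, z as a fraction of full scale. A call has 1 to 12 rows; each row shifts and turns the commanded pose from where the row before left it, along the tool's axes as they then stand; what a row does not reach is not made up. Full scale, the value 1, is 1000 mm for a shift and pi/2 rad for a turn. A row lasts 1/8 s, in which the tool goes at most 62.5 mm and 10.7 degrees, less where a joint would pass 70% of its speed; a pose out of reach is approached as far as the arm can. A call with a number of a shift or a turn outside -1 to 1 is refused whole. A call with a gripper value outside its range is refused whole. "hand" is the opening, from 0 (shut) to 1 (fully open), set as the call begins (left out, the last holds). The fingers move at their own pace and stop on an object; the grip force is fixed at half the most. Time passes only in rows, so rows that do not move let the fingers close. It gives the time, the measured TCP pose, the force, the opening and the grip force at its end, in the units of the state.
- manip.sense(): the state, without advancing time (a new reading comes with each control period).
- manip.camera(name): name is "side" or "top" or "wrist"; returns (picture, depth): 400x640x3 uint8, red, green, blue; 400x640 float32, m along the optical axis (not along the pixel's ray), 0 where there is no reading.
- manip.camera_model(name): a dict with "fx", "fy", "cx", "cy" (pixels), "pose" (4x4, takes a point from camera to world coordinates); the wrist camera has in their place "tool_from_camera" (4x4, takes a point from camera to tool coordinates, whose origin is the TCP and whose axes are the flange's). Camera axes: x right, y down, z forward; pixel columns grow to the right and rows downward; lengths in m; the calibration is good to about 2 mm. A picture is of the moment at which its call begins: read the wrist's pose just before it. camera_model takes no time and is no camera call.
- manip.finish_job(): hands the job in; it is judged then, once.
Trained networks look in the newest picture that a camera, given by its name, has taken for a name from the list of things; names that differ only in an ending like _2 or _b are one class to them, and where a whole thing is asked for, a point or a joint stands for the part that bears it (a point fixed in the world has none). Each returns a list of dicts, best first, with "confidence" (0 to 1); they miss things now and then, are a little off and sometimes report something else, mostly with a low value. They report only what shows in the picture. A call takes as long as a camera call. They do not tell look-alikes from the thing itself.
- manip.cut_out(camera, label): "mask" (400x640 bool, what is visible of it) and "extent" ([left, top, right, bottom] in pixels, round what is visible of it).
The state is a dict: "time_s": time; "joint_positions": joint angles; "joint_velocities": joint speeds; "effort": joint torques, N m; "tool_pos": TCP position; "tool_rot": TCP orientation; "contact_force": force on the tool from outside, world axes, zero at the start; "moment": the same for the moment, N m; "grip_width": opening from 0.0 (shut) to 1.0 (fully open); "gripper_force": force on a finger pad.
Only numpy, scipy, OpenCV 4.12 (cv2) and the standard library are available. Lean on these libraries where they do the work, as an engineer would, in place of code of your own. Each camera call takes 0.05 s, during which the arm holds its last target. There are 200 camera calls.

## Task

Two steel roller balls lie loose in the long lidded parts tin. Pick up the tin with its lid on, tilt it about 30 degrees so that the end with the sunken pocket (the end with the small ledge outside) is low and both balls roll into the pocket, and set it flat on the bench again, the lid still on. Then lift off the lid by its knob and lay it gently, knob up, in the middle of the plywood offcut, with both balls still in the pocket.

Things in the scene. Friction and masses are not known exactly. Their poses are not given: they have to be found in the camera images.
- tin_center (a point): Long grey plastic tin, 132 x 58 mm, 36 mm high, 0.22 kg, loose on the bench, lidded; 30 mm either side is clear. Point: its middle, 18 mm above its underside; x along the length, y across, z up. Inside 124 x 50 mm; sunken pocket at the -x end (10 mm ledge outside), roughly the robot's right: last 24 mm of the inside, 8 mm below the floor, whose top is 12 mm above the underside. Grasp from above across the 58 mm.
- lid_knob (a point): Loose clear lid, 130 x 56 mm plate 3 mm thick, 60 g, on the tin's rim; its lip reaches 5 mm into the tin with 1.5 mm play: it stays on when tilted, lifts straight off. Round grey knob in the middle, 20 mm across, 22 mm high. Point: the knob's centre, 11 mm above the plate, 19 mm above the lip's lower edge, 50 mm above the tin's underside when on. x along the lid, z up.
- ball_a_center (a point): One steel ball, 14 mm across, 11 g, lying somewhere on the raised floor inside the tin at the start; the point is its centre. It stays put on a level floor and rolls once the tin is tilted beyond 15 to 20 degrees.
- ball_b_center (a point): The other steel ball, 14 mm across, 11 g, lying somewhere on the raised floor inside the tin at the start; the point is its centre. It stays put on a level floor and rolls once the tin is tilted beyond 15 to 20 degrees.
- offcut_top (a point): Flat rectangular plywood offcut, 120 x 150 mm, 12 mm thick, fixed on the bench; the point is the middle of its top face, x along its 120 mm side, z up. Nothing lies on it.
There are look-alikes about, which are no part of the job. Leave any blue look-alike of the part that bears tin_center alone.

How it is judged:
On the way, in this order (a step that is already met when the one before it is completed fails the run):
1. the tin is tilted, the lid is on it, and both balls have rolled into the pocket (angle between tin_center's own z axis and vertical above 0.2 rad and distance between lid_knob and tin_center below 0.045 m and x of ball_a_center in the frame of tin_center between -0.066 and -0.038 m and y of ball_a_center in the frame of tin_center between -0.029 and 0.029 m and z of ball_a_center in the frame of tin_center between -0.018 and -0.003 m and x of ball_b_center in the frame of tin_center between -0.066 and -0.038 m and y of ball_b_center in the frame of tin_center between -0.029 and 0.029 m and z of ball_b_center in the frame of tin_center between -0.018 and -0.003 m), for 0.1 s.
2. the tin stands flat on the bench, let go, its lid on and both balls in the pocket (angle between tin_center's own z axis and vertical below 0.1 rad and height (world z) of tin_center below 0.025 m and contact force between tin and the fingers below 0.1 N and distance between lid_knob and tin_center below 0.045 m and x of ball_a_center in the frame of tin_center between -0.066 and -0.038 m and y of ball_a_center in the frame of tin_center between -0.029 and 0.029 m and z of ball_a_center in the frame of tin_center between -0.018 and -0.003 m and x of ball_b_center in the frame of tin_center between -0.066 and -0.038 m and y of ball_b_center in the frame of tin_center between -0.029 and 0.029 m and z of ball_b_center in the frame of tin_center between -0.018 and -0.003 m), for 0.1 s.
At the end, for the whole second after the job is handed in: The tin stands flat on the bench (within 6 degrees) with both balls in its pocket; the lid lies flat on the plywood offcut, knob up (within 8 degrees), its knob within 40 mm of the offcut's middle; all at rest and released (angle between tin_center's own z axis and vertical below 0.1 rad and height (world z) of tin_center below 0.025 m and linear speed of each of tin, lid below 0.02 m/s and x of ball_a_center in the frame of tin_center between -0.066 and -0.038 m and y of ball_a_center in the frame of tin_center between -0.029 and 0.029 m and z of ball_a_center in the frame of tin_center between -0.018 and -0.003 m and x of ball_b_center in the frame of tin_center between -0.066 and -0.038 m and y of ball_b_center in the frame of tin_center between -0.029 and 0.029 m and z of ball_b_center in the frame of tin_center between -0.018 and -0.003 m and horizontal distance between lid_knob and offcut_top below 0.04 m and z of lid_knob in the frame of offcut_top between 0.012 and 0.026 m and angle between lid_knob's own z axis and vertical below 0.15 rad); the robot touches nothing.
It fails at once if the lid comes off the tin while a ball is still outside the pocket (distance between lid_knob and tin_center above 0.06 m and not (x of ball_a_center in the frame of tin_center between -0.066 and -0.038 m and y of ball_a_center in the frame of tin_center between -0.029 and 0.029 m and z of ball_a_center in the frame of tin_center between -0.018 and -0.003 m and x of ball_b_center in the frame of tin_center between -0.066 and -0.038 m and y of ball_b_center in the frame of tin_center between -0.029 and 0.029 m and z of ball_b_center in the frame of tin_center between -0.018 and -0.003 m)).
It fails at once if the lid is dropped (falls free, faster than 0.7 m/s) (distance between lid_knob and tin_center above 0.06 m and contact force between lid and the fingers below 0.05 N and linear speed of lid above 0.7 m/s).
It also fails if it takes over 64 s, if anything falls off the work surface, if the arm or the gripper's body presses on something with over 40 N, if the wrist force passes 120 N, or if a joint passes its speed limit or range.

## Working session

There is one attempt and no reset: what is moved stays moved. The work goes in short steps, Python scripts to look and compute and a tool call to move; the robot and the scene stay as the last step left them, time stands still between calls to the robot, and variables do not carry over. Pictures are saved under pics/ and viewed, at most 10 in all, crops included, and the job is handed in when it is done.

Besides the shell and the picture viewer there is one more tool, called after "Request:" by a JSON object that holds its "fn" and its "kwargs", one argument or row to a line. servo_tool: Moves the arm, as the interface text tells. Shift numbers are shares of 1000 mm and turn numbers shares of pi/2 rad, none past 1 either way. Its arguments: {"type":"object","properties":{"series":{"type":"array","items":{"type":"array","items":{"type":"number"}}},"hand":{"type":"number"}},"required":["series"]}

```bash
mkdir -p pics; cat > h.py <<'E'
import numpy as np, cv2
from bench import manip
def shot(c,name=None):
    p,d=manip.camera(c)
    if name: cv2.imwrite(f'pics/{name}.png',p[:,:,::-1])
    return p,d
def pose(c):
    m=manip.camera_model(c)
    if c!='wrist': return m,np.array(m['pose'])
    s=manip.sense();T=np.eye(4);T[:3,:3]=s['tool_rot'];T[:3,3]=s['tool_pos']
    return m,T@np.array(m['tool_from_camera'])
def cloud(c,d,P=None):
    m,T=P or pose(c)
    v,u=np.mgrid[:400,:640]
    X=np.stack([(u-m['cx'])/m['fx']*d,(v-m['cy'])/m['fy']*d,d],-1)
    return X@T[:3,:3].T+T[:3,3]
E
python3 - <<'E'
from h import *
s=manip.sense();print(s)
p,d=shot('top','top0');X=cloud('top',d)
for l in ['tin_center','lid_knob','ball_a_center','offcut_top']:
    for r in manip.cut_out('top',l):
        m=r['mask']&(d>0);q=X[m]
        print(l,round(r['confidence'],2),r['extent'],np.round(np.median(q,0),3) if len(q) else None,np.round(cv2.minAreaRect(q[:,:2].astype('f4')*1000),1) if 0 else (cv2.minAreaRect((q[:,:2]*1000).astype('f4')) if len(q) else 0),np.median(p[m],0) if len(q) else 0)
p,d=shot('side','side0')
print(manip.camera_model('top'))
E
```

```text
{'time_s': 0.0, 'joint_positions': array([-1.32250711,  0.61591092, -0.01261079,  1.42486155,  0.00813187,
        1.10337076, -0.0403758 ]), 'joint_velocities': array([ 0.00026137, -0.00086564,  0.0007804 , -0.00089545, -0.00095665,
       -0.00038272,  0.00202717]), 'effort': array([-3.60709610e-04, -4.58937550e+01,  2.09500166e-01, -1.65742368e+01,
       -6.09574746e-02,  2.07220693e-02,  2.44740713e-04]), 'tool_pos': array([0.1761674 , 0.62487301, 0.21749894]), 'tool_rot': array([[-9.62509641e-01,  2.71246778e-01, -6.14169916e-04],
       [ 2.71247465e-01,  9.62506593e-01, -2.42321893e-03],
       [-6.61477326e-05, -2.49896361e-03, -9.99996875e-01]]), 'contact_force': array([ 0.00783768,  0.69633039, -0.03377858]), 'moment': array([ 0.01987403, -0.02663823, -0.03186239]), 'gripper_force': 0.0, 'grip_width': 0.9987124251749316}
tin_center 0.92 [286.0, 240.7, 370.4, 304.2] [0.346 0.026 0.012] ((347.06298828125, 28.161590576171875), (141.98130798339844, 62.069339752197266), 68.00489807128906) [ 53. 106. 211.]
tin_center 0.85 [197.4, 130.5, 269.5, 185.0] [0.538 0.18  0.024] ((538.4972534179688, 187.51895141601562), (40.97089767456055, 146.42474365234375), 43.01726150512695) [53. 48. 48.]
lid_knob 0.83 [185.2, 125.7, 262.8, 181.6] [0.556 0.206 0.039] ((563.4686279296875, 210.73475646972656), (71.19742584228516, 129.01531982421875), 25.62116241455078) [136. 138. 134.]
offcut_top 0.93 [405.1, 136.6, 502.0, 226.0] [ 0.511 -0.202  0.012] ((513.54296875, -205.84967041015625), (124.5094223022461, 157.19432067871094), 15.04430103302002) [233. 199. 133.]
{'fx': 449.6091076431783, 'fy': 449.6091076431783, 'cx': 326.12886623829866, 'cy': 197.43424108805658, 'pose': array([[ 0.00901326, -0.9896863 ,  0.14296778,  0.36444985],
       [-0.99993467, -0.00992559, -0.00566949,  0.03179037],
       [ 0.00703006, -0.14290734, -0.9897111 ,  0.8154552 ],
       [ 0.        ,  0.        ,  0.        ,  1.        ]])}
```

```bash
python3 - <<'E'
import cv2
a=cv2.imread('pics/top0.png');cv2.imwrite('pics/c0.png',cv2.resize(a[90:240,160:360],None,fx=4,fy=4,interpolation=cv2.INTER_CUBIC))
E
```

```text
(no output)
```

View pics/top0.png

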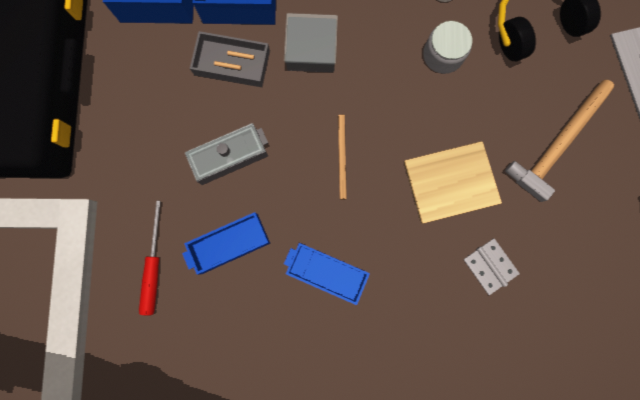

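View pics/c0.png

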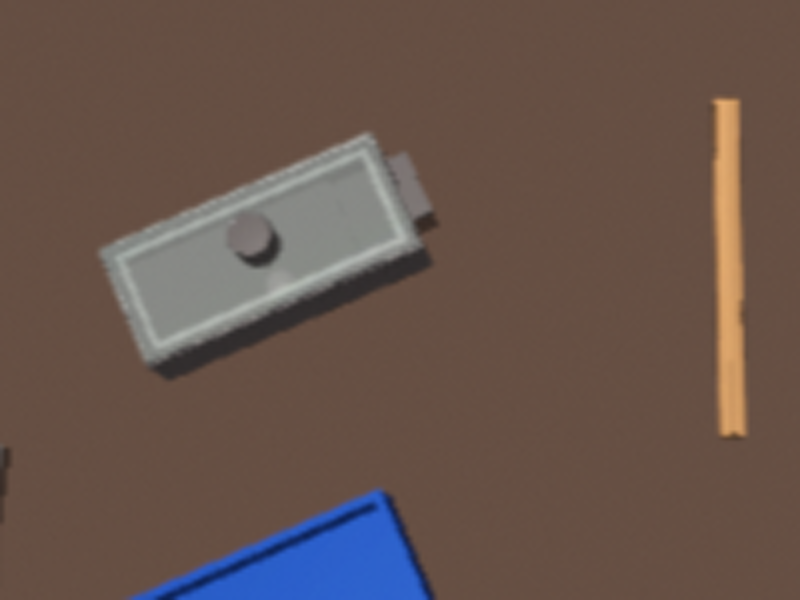

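The grey lidded tin is at about (226,152) in the top picture, its knob at (223,148). The ledge is at (262,137), on the robot's right. The plywood is at (453,182). Both blue tins are look-alikes.

```bash
cat >> h.py <<'E'
def tin(X,z0=.031,z1=.046,roi=((.48,.64),(.12,.30))):
    m=(X[...,2]>z0)&(X[...,2]<z1)&(X[...,0]>roi[0][0])&(X[...,0]<roi[0][1])&(X[...,1]>roi[1][0])&(X[...,1]<roi[1][1])
    m=cv2.morphologyEx(m.astype('u1'),cv2.MORPH_OPEN,np.ones((3,3)))
    n,L,S,_=cv2.connectedComponentsWithStats(m);k=1+np.argmax(S[1:,4]);m=L==k
    r=cv2.minAreaRect((X[m][:,:2]*1000).astype('f4'))
    return r,cv2.boxPoints(r),np.median(X[m][:,2]),m
def knob(X,roi=((.48,.64),(.12,.30)),z=.053):
    m=(X[...,2]>z)&(X[...,2]<.068)&(X[...,0]>roi[0][0])&(X[...,0]<roi[0][1])&(X[...,1]>roi[1][0])&(X[...,1]<roi[1][1])
    q=X[m];return m.sum(),(q.min(0)+q.max(0))/2 if len(q) else 0,q.mean(0) if len(q) else 0
E
python3 - <<'E'
from h import *
p,d=shot('top');X=cloud('top',d)
r,b,z,m=tin(X);print(r,b,z);print(knob(X))
s=manip.sense();R=np.array(s['tool_rot'])
print(R.T@(np.array([.56,.207,.2])-s['tool_pos']))
p,d=shot('top');
E
```

```text
((559.0833740234375, 202.67465209960938), (58.548465728759766, 141.96798706054688), 24.868234634399414) [[502.67245  254.76604 ]
 [562.3746   125.961716]
 [615.49426  150.58327 ]
 [555.7922   279.38757 ]] 0.03875825973617453
(np.int64(110), array([0.55730368, 0.20698352, 0.05902228]), array([0.55648021, 0.20661805, 0.06041604]))
[-0.48284261 -0.29865134  0.01855021]
```

Request:
{"fn": "servo_tool", "kwargs": {
  "series": [
    [-0.054, -0.033, 0, 0, 0, 0],
    [-0.054, -0.033, 0, 0, 0, 0],
    [-0.054, -0.033, 0, 0, 0, 0],
    [-0.054, -0.033, 0, 0, 0, 0],
    [-0.054, -0.033, 0, 0, 0, 0],
    [-0.054, -0.033, 0, 0, 0, 0],
    [-0.054, -0.033, 0, 0, 0, 0],
    [-0.054, -0.033, 0, 0, 0, 0],
    [-0.051, -0.035, 0, 0, 0, 0]
  ],
  "hand": 1
}}

```text
time_s: 1.52
tool_pos: [0.5572, 0.21, 0.2189]
tool_rot: [[-0.963, 0.271, 0.001], [0.271, 0.963, 0.001], [-0.001, 0.001, -1.0]]
contact_force: [0.6, 0.6, 0.9]
grip_width: 1.002
gripper_force: 0.0
```

Request:
{"fn": "servo_tool", "kwargs": {
  "series": [
    [0, 0, 0, 0, 0, 0.11],
    [0, 0, 0, 0, 0, 0.11],
    [0, 0, 0, 0, 0, 0.11],
    [0, 0, 0, 0, 0, 0.11],
    [0, 0, 0, 0, 0, 0.109],
    [0, 0, 0, 0, 0, 0],
    [0, 0, 0, 0, 0, 0]
  ]
}}

```text
time_s: 2.4
tool_pos: [0.5558, 0.2114, 0.2187]
tool_rot: [[-0.423, 0.906, -0.0], [0.906, 0.423, 0.0], [0.0, -0.0, -1.0]]
contact_force: [0.3, -0.2, -0.4]
grip_width: 1.0
gripper_force: 0.0
```

```bash
cat >> h.py <<'E'
def rel(t,yaw):
    s=manip.sense();R=np.array(s['tool_rot']);print('t',s['time_s'],'pos',np.round(s['tool_pos'],4),'q',np.round(s['joint_positions'],2))
    y=np.degrees(np.arctan2(R[1,1],R[0,1]));print('yaw y',y,'turn z frac',((y-yaw+90)%180-90)/90,'tilt',R[:,2].round(4),'shift',np.round(R.T@(np.array(t)-s['tool_pos']),4))
E
python3 - <<'E'
from h import *
P=pose('wrist');p,d=shot('wrist','w1');X=cloud('wrist',d,P)
r,b,z,m=tin(X);print(r,b,z);print(knob(X))
rel([.557,.207,.005],24.87)
E
```

```text
((559.4762573242188, 202.935302734375), (58.09162902832031, 141.11184692382812), 24.978525161743164) [[503.35297 254.62642]
 [562.94147 126.71332]
 [615.59955 151.24419]
 [556.01105 279.1573 ]] 0.038125432768734924
(np.int64(279), array([0.55758899, 0.20748871, 0.05756286]), array([0.55712665, 0.2081671 , 0.05969269]))
t 2.45 pos [0.5558 0.2114 0.2187] q [-0.56  0.54  0.26  1.6  -0.15  1.03  0.18]
yaw y 24.963734218767062 turn z frac 0.001041491319633931 tilt [-0.e+00  1.e-04 -1.e+00] shift [-0.0045 -0.0008  0.2137]
```

View pics/w1.png

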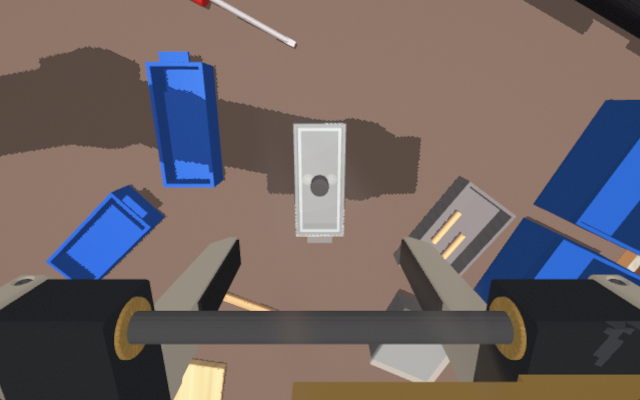

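The wrist picture shows the tin in the middle (320,180), with the ledge at its lower end (320,240), toward the robot's right. Two pale blobs by the knob, at about (307,178) and (333,178), may be the balls. Both sides are clear for the fingers, so I'm going down.

Request:
{"fn": "servo_tool", "kwargs": {
  "series": [
    [-0.0042, 0, 0.05, 0, 0, 0],
    [0, 0, 0.05, 0, 0, 0],
    [0, 0, 0.05, 0, 0, 0],
    [0, 0, 0.035, 0, 0, 0],
    [0, 0, 0.0187, 0, 0, 0],
    [0, 0, 0.01, 0, 0, 0],
    [0, 0, 0, 0, 0, 0],
    [0, 0, 0, 0, 0, 0]
  ]
}}

```text
time_s: 3.45
tool_pos: [0.5587, 0.2079, 0.0063]
tool_rot: [[-0.42, 0.907, 0.002], [0.907, 0.42, 0.001], [-0.0, 0.003, -1.0]]
contact_force: [-0.1, 0.6, 0.2]
grip_width: 0.997
gripper_force: 0.0
```

Request:
{"fn": "servo_tool", "kwargs": {
  "series": [
    [0, 0, 0, 0, 0, 0],
    [0, 0, 0, 0, 0, 0],
    [0, 0, 0, 0, 0, 0],
    [0, 0, 0, 0, 0, 0],
    [0, 0, 0, 0, 0, 0],
    [0, 0, 0, 0, 0, 0],
    [0, 0, 0, 0, 0, 0],
    [0, 0, 0, 0, 0, 0]
  ],
  "hand": 0
}}

```text
time_s: 4.45
tool_pos: [0.5574, 0.2075, 0.005]
tool_rot: [[-0.42, 0.907, -0.001], [0.907, 0.42, -0.0], [0.0, -0.001, -1.0]]
contact_force: [-1.0, -0.1, 2.2]
grip_width: 0.619
gripper_force: 30.0
```

Request:
{"fn": "servo_tool", "kwargs": {
  "series": [
    [0, 0, -0.004, 0, 0, 0],
    [0, 0, -0.012, 0, 0, 0],
    [0, 0, -0.02, 0, 0, 0],
    [0, 0, -0.02, 0, 0, 0],
    [0, 0, -0.02, 0, 0, 0],
    [0, 0, -0.02, 0, 0, 0],
    [0, 0, -0.016, 0, 0, 0],
    [0, 0, -0.008, 0, 0, 0],
    [0, 0, 0, 0, 0, 0]
  ]
}}

```text
time_s: 5.58
tool_pos: [0.5578, 0.2077, 0.1254]
tool_rot: [[-0.42, 0.907, 0.001], [0.907, 0.42, 0.0], [-0.0, 0.001, -1.0]]
contact_force: [0.0, -0.3, -3.4]
grip_width: 0.621
gripper_force: 30.0
```

Request:
{"fn": "servo_tool", "kwargs": {
  "series": [
    [0, 0, 0, 0, 0.01, 0],
    [0, 0, 0, 0, 0.025, 0],
    [0, 0, 0, 0, 0.04, 0],
    [0, 0, 0, 0, 0.04, 0],
    [0, 0, 0, 0, 0.04, 0],
    [0, 0, 0, 0, 0.04, 0],
    [0, 0, 0, 0, 0.04, 0],
    [0, 0, 0, 0, 0.04, 0],
    [0, 0, 0, 0, 0.04, 0],
    [0, 0, 0, 0, 0.03, 0],
    [0, 0, 0, 0, 0.015, 0]
  ]
}}

```text
time_s: 6.95
tool_pos: [0.5578, 0.2064, 0.1241]
tool_rot: [[-0.353, 0.908, -0.225], [0.767, 0.419, 0.487], [0.536, -0.001, -0.844]]
contact_force: [-0.2, 1.5, -2.9]
grip_width: 0.622
gripper_force: 30.0
```

Request:
{"fn": "servo_tool", "kwargs": {
  "series": [
    [0, 0, 0, 0, 0, 0],
    [0, 0, 0, 0, 0, 0],
    [0, 0, 0, 0, 0, 0],
    [0, 0, 0, 0, 0, 0],
    [0, 0, 0, 0, 0, 0],
    [0, 0, 0, 0, 0, 0],
    [0, 0, 0, 0, 0, 0],
    [0, 0, 0, 0, 0, 0]
  ]
}}

```text
time_s: 7.95
tool_pos: [0.5576, 0.2075, 0.1249]
tool_rot: [[-0.355, 0.907, -0.225], [0.766, 0.42, 0.486], [0.536, -0.0, -0.844]]
contact_force: [-0.2, 0.0, -2.8]
grip_width: 0.614
gripper_force: 30.0
```

```bash
python3 - <<'E'
from h import *
print(manip.sense()['joint_positions'].round(2))
a,d=shot('top');b,d2=shot('side');c,d3=shot('wrist')
for n in ('top','side','wrist'):
    for l in('ball_a_center','lid_knob','tin_center'):
        print(n,l,[(round(r['confidence'],2),np.round(r['extent'])) for r in manip.cut_out(n,l)])
v=np.vstack([cv2.resize(np.hstack([c,b]),(800,250)),cv2.resize(a[80:240,140:340],(400,320),interpolation=2).repeat(1,0) if 0 else np.hstack([cv2.resize(a[80:240,140:340],(400,320)),cv2.resize(c[80:280,195:445],(400,320))])])
cv2.imwrite('pics/t1.png',v[:,:,::-1])
E
```

```text
[-0.06  0.74 -0.09  1.63 -0.56  1.03  0.65]
top ball_a_center []
top lid_knob [(0.88, array([176., 111., 232., 152.]))]
top tin_center [(0.75, array([165., 118., 219., 165.])), (0.57, array([184., 235., 217., 276.]))]
side ball_a_center []
side lid_knob [(0.92, array([189., 224., 248., 276.]))]
side tin_center [(0.88, array([353., 183., 417., 265.])), (0.83, array([319., 268., 409., 380.])), (0.64, array([197., 259., 259., 311.]))]
wrist ball_a_center []
wrist lid_knob [(0.84, array([255., 147., 387., 384.]))]
wrist tin_center [(0.73, array([252., 134., 388., 297.])), (0.67, array([109., 120., 208., 274.])), (0.62, array([ 50., 278.,  82., 312.]))]
```

View pics/t1.png

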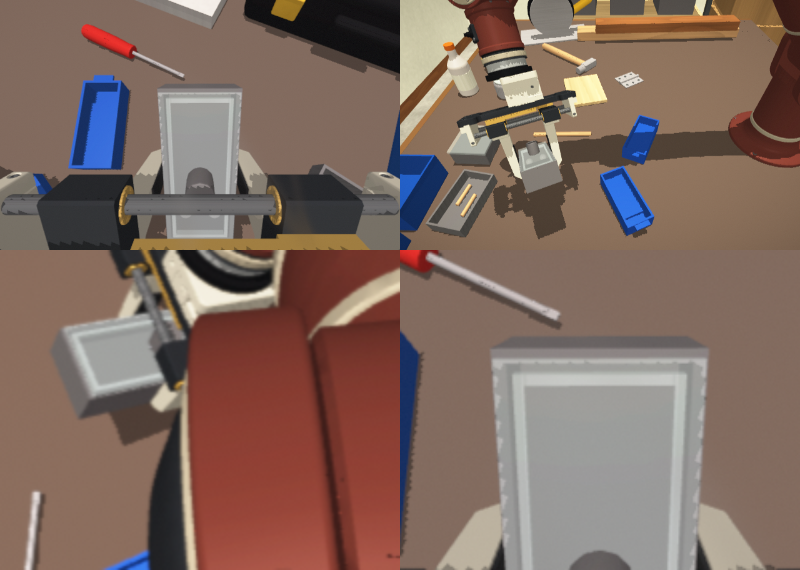

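The pocket end is low with the lid on, and in the right-hand crop the upper floor shows no balls. The gripper hides the pocket itself, so I'll jiggle the tin lightly sideways to settle the balls, then level it.

Request:
{"fn": "servo_tool", "kwargs": {
  "series": [
    [0, 0.008, 0, 0, 0, 0],
    [0, -0.008, 0, 0, 0, 0],
    [0, -0.008, 0, 0, 0, 0],
    [0, 0.008, 0, 0, 0, 0],
    [0, 0, 0, 0, 0, 0],
    [0, 0, 0, 0, 0, 0],
    [0, 0, 0, 0, 0, 0],
    [0, 0, 0, 0, 0, 0]
  ]
}}

```text
time_s: 9.55
tool_pos: [0.5575, 0.2075, 0.1249]
tool_rot: [[-0.355, 0.907, -0.225], [0.766, 0.42, 0.486], [0.536, -0.0, -0.844]]
contact_force: [-0.5, -0.1, -2.8]
grip_width: 0.625
gripper_force: 30.0
```

Request:
{"fn": "servo_tool", "kwargs": {
  "series": [
    [0, 0, 0, 0, -0.015, 0],
    [0, 0, 0, 0, -0.03, 0],
    [0, 0, 0, 0, -0.04, 0],
    [0, 0, 0, 0, -0.04, 0],
    [0, 0, 0, 0, -0.04, 0],
    [0, 0, 0, 0, -0.04, 0],
    [0, 0, 0, 0, -0.04, 0],
    [0, 0, 0, 0, -0.04, 0],
    [0, 0, 0, 0, -0.04, 0],
    [0, 0, 0, 0, -0.025, 0],
    [0, 0, 0, 0, -0.01, 0],
    [0, 0, 0, 0, 0, 0]
  ]
}}

```text
time_s: 11.05
tool_pos: [0.5571, 0.2086, 0.1252]
tool_rot: [[-0.421, 0.907, -0.0], [0.907, 0.421, 0.001], [0.001, 0.0, -1.0]]
contact_force: [0.7, -0.8, -3.6]
grip_width: 0.626
gripper_force: 30.0
```

Request:
{"fn": "servo_tool", "kwargs": {
  "series": [
    [0, 0, 0.01, 0, 0, 0],
    [0, 0, 0.02, 0, 0, 0],
    [0, 0, 0.02, 0, 0, 0],
    [0, 0, 0.02, 0, 0, 0],
    [0, 0, 0.015, 0, 0, 0],
    [0, 0, 0.01, 0, 0, 0],
    [0, 0, 0.008, 0, 0, 0],
    [0, 0, 0.006, 0, 0, 0],
    [0, 0, 0, 0, 0, 0],
    [0, 0, 0, 0, 0, 0]
  ]
}}

```text
time_s: 12.3
tool_pos: [0.558, 0.2077, 0.0164]
tool_rot: [[-0.42, 0.907, 0.001], [0.907, 0.42, 0.0], [-0.0, 0.001, -1.0]]
contact_force: [-0.0, -0.1, -2.7]
grip_width: 0.624
gripper_force: 30.0
```

Request:
{"fn": "servo_tool", "kwargs": {
  "series": [
    [0, 0, 0.004, 0, 0, 0],
    [0, 0, 0.003, 0, 0, 0],
    [0, 0, 0.002, 0, 0, 0],
    [0, 0, 0.001, 0, 0, 0],
    [0, 0, 0.001, 0, 0, 0],
    [0, 0, 0, 0, 0, 0],
    [0, 0, 0, 0, 0, 0]
  ]
}}

```text
time_s: 13.18
tool_pos: [0.5577, 0.2075, 0.005]
tool_rot: [[-0.42, 0.907, 0.0], [0.907, 0.42, 0.0], [-0.0, 0.0, -1.0]]
contact_force: [-0.0, 0.2, -2.7]
grip_width: 0.621
gripper_force: 30.0
```

Request:
{"fn": "servo_tool", "kwargs": {
  "series": [
    [0, 0, 0, 0, 0, 0],
    [0, 0, 0, 0, 0, 0],
    [0, 0, 0, 0, 0, 0],
    [0, 0, 0, 0, 0, 0],
    [0, 0, 0, 0, 0, 0],
    [0, 0, 0, 0, 0, 0],
    [0, 0, 0, 0, 0, 0],
    [0, 0, 0, 0, 0, 0]
  ],
  "hand": 1
}}

```text
time_s: 14.18
tool_pos: [0.5576, 0.2075, 0.0049]
tool_rot: [[-0.42, 0.907, -0.0], [0.907, 0.42, -0.0], [-0.0, -0.0, -1.0]]
contact_force: [-1.0, -0.3, 0.3]
grip_width: 0.997
gripper_force: 0.0
```

Request:
{"fn": "servo_tool", "kwargs": {
  "series": [
    [0, 0, -0.01, 0, 0, 0],
    [0, 0, -0.03, 0, 0, 0],
    [0, 0, -0.05, 0, 0, 0],
    [0, 0, -0.05, 0, 0, 0],
    [0, 0, -0.03, 0, 0, 0],
    [0, 0, 0, 0, 0, 0],
    [0, 0, 0, 0, 0, 0],
    [0, 0, 0, 0, 0, 0]
  ]
}}

```text
time_s: 15.18
tool_pos: [0.5566, 0.2073, 0.1734]
tool_rot: [[-0.42, 0.907, -0.003], [0.907, 0.42, -0.001], [0.0, -0.003, -1.0]]
contact_force: [0.3, 0.0, 1.0]
grip_width: 0.999
gripper_force: 0.0
```

```bash
python3 - <<'E'
from h import *
P=pose('wrist');c,d=shot('wrist');X=cloud('wrist',d,P)
r,b,z,m=tin(X);print(r,z);print(knob(X))
print([(round(r['confidence'],2),np.round(r['extent'])) for r in manip.cut_out('wrist','ball_a_center')])
print([(round(r['confidence'],2),np.round(r['extent'])) for r in manip.cut_out('wrist','lid_knob')])
v,u=np.where(m);print(u.min(),u.max(),v.min(),v.max())
z=c[v.min()-10:v.max()+30,u.min()-10:u.max()+10];cv2.imwrite('pics/w2.png',cv2.resize(z,None,fx=4,fy=4,interpolation=2)[:600,:,::-1])
rel([.557,.207,.05],24.87)
E
```

```text
((560.25830078125, 202.9566650390625), (58.15076446533203, 142.47576904296875), 24.89853286743164) 0.03812365789101607
(np.int64(368), array([0.55841882, 0.2066073 , 0.05788948]), array([0.55805027, 0.20722929, 0.0596956 ]))
[]
[(0.97, array([294., 126., 350., 252.]))]
290 351 121 257
t 15.325 pos [0.5571 0.2073 0.1738] q [-0.55  0.58  0.25  1.65 -0.17  0.93  0.2 ]
yaw y 24.845934388812047 turn z frac -0.00026739567986611395 tilt [-0.002 -0.001 -1.   ] shift [-0.0003  0.      0.1238]
```

View pics/w2.png

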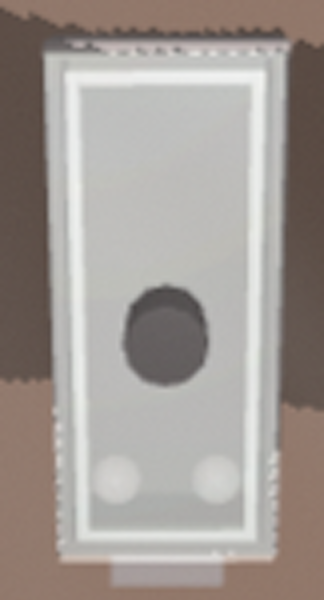

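```bash
python3 - <<'E'
from h import *
m,T=pose('wrist');c=np.array([.5582,.2071]);a=np.radians(24.9);ex=np.array([-np.sin(a),np.cos(a)]);ey=-np.array([np.cos(a),np.sin(a)])
for (u,v) in [(309.3,231),(334,231),(309.3,234),(309.3,243),(322,194)]:
    r=T[:3,:3]@[(u-m['cx'])/m['fx'],(v-m['cy'])/m['fy'],1]
    for z in (.004,.011,.012,.019,.061):
        q=T[:3,3]+r*(z-T[2,3])/r[2];q=q[:2]-c
        print((u,v),z,np.round([q@ex*1000,q@ey*1000],1))
E
```

```text
(309.3, 231) 0.004 [-57.8  12.6]
(309.3, 231) 0.011 [-54.9  12.3]
(309.3, 231) 0.012 [-54.5  12.3]
(309.3, 231) 0.019 [-51.5  12. ]
(309.3, 231) 0.061 [-34.   10.4]
(334, 231) 0.004 [-57.8 -15.7]
(334, 231) 0.011 [-54.9 -15.4]
(334, 231) 0.012 [-54.5 -15.3]
(334, 231) 0.019 [-51.6 -15. ]
(334, 231) 0.061 [-34.1 -13.1]
(309.3, 234) 0.004 [-61.5  12.7]
(309.3, 234) 0.011 [-58.5  12.4]
(309.3, 234) 0.012 [-58.1  12.4]
(309.3, 234) 0.019 [-55.1  12.1]
(309.3, 234) 0.061 [-37.1  10.4]
(309.3, 243) 0.004 [-72.8  12.8]
(309.3, 243) 0.011 [-69.6  12.5]
(309.3, 243) 0.012 [-69.1  12.5]
(309.3, 243) 0.019 [-65.9  12.2]
(309.3, 243) 0.061 [-46.5  10.5]
(322, 194) 0.004 [-13.7  -1.9]
(322, 194) 0.011 [-11.7  -1.9]
(322, 194) 0.012 [-11.4  -1.9]
(322, 194) 0.019 [-9.4 -1.9]
(322, 194) 0.061 [ 2.6 -1.7]
```

The two balls at crop (117,480) and (216,480) come out at x ≈ -55 mm in the tin frame, so both are in the pocket. Next I'll grasp the knob.

Request:
{"fn": "servo_tool", "kwargs": {
  "series": [
    [0, 0, 0.04, 0, 0, 0],
    [0, 0, 0.04, 0, 0, 0],
    [0, 0, 0.025, 0, 0, 0],
    [0, 0, 0.015, 0, 0, 0],
    [0, 0, 0.008, 0, 0, 0],
    [0, 0, 0.005, 0, 0, 0],
    [0, 0, 0, 0, 0, 0],
    [0, 0, 0, 0, 0, 0]
  ],
  "hand": 0.6
}}

```text
time_s: 16.32
tool_pos: [0.5581, 0.2078, 0.0427]
tool_rot: [[-0.42, 0.907, 0.001], [0.907, 0.42, 0.001], [-0.0, 0.001, -1.0]]
contact_force: [0.5, 0.5, -0.5]
grip_width: 0.598
gripper_force: 0.0
```

Request:
{"fn": "servo_tool", "kwargs": {
  "series": [
    [0, 0, 0, 0, 0, 0],
    [0, 0, 0, 0, 0, 0],
    [0, 0, 0, 0, 0, 0],
    [0, 0, 0, 0, 0, 0],
    [0, 0, 0, 0, 0, 0],
    [0, 0, 0, 0, 0, 0],
    [0, 0, 0, 0, 0, 0],
    [0, 0, 0, 0, 0, 0]
  ],
  "hand": 0
}}

```text
time_s: 17.32
tool_pos: [0.5576, 0.2076, 0.042]
tool_rot: [[-0.42, 0.907, -0.0], [0.907, 0.42, -0.0], [-0.0, -0.0, -1.0]]
contact_force: [0.1, -0.3, 0.4]
grip_width: 0.209
gripper_force: 30.0
```

Request:
{"fn": "servo_tool", "kwargs": {
  "series": [
    [0, 0, -0.003, 0, 0, 0],
    [0, 0, -0.005, 0, 0, 0],
    [0, 0, -0.01, 0, 0, 0],
    [0, 0, -0.02, 0, 0, 0],
    [0, 0, -0.03, 0, 0, 0],
    [0, 0, -0.03, 0, 0, 0],
    [0, 0, -0.015, 0, 0, 0],
    [0, 0, 0, 0, 0, 0],
    [0, 0, 0, 0, 0, 0]
  ]
}}

```text
time_s: 18.45
tool_pos: [0.5567, 0.2074, 0.1538]
tool_rot: [[-0.42, 0.907, -0.002], [0.907, 0.42, -0.001], [0.0, -0.002, -1.0]]
contact_force: [0.0, 0.9, -1.2]
grip_width: 0.208
gripper_force: 30.0
```

```bash
python3 - <<'E'
from h import *
p,d=shot('top');X=cloud('top',d)
for r in manip.cut_out('top','offcut_top'):
    m=r['mask']&(d>0);q=X[m];m2=q[:,2]>.007;q=q[m2];R=cv2.minAreaRect((q[:,:2]*1000).astype('f4'));print(r['confidence'],R,np.median(q[:,2]))
P=pose('wrist');c,d=shot('wrist','w3');Y=cloud('wrist',d,P)
rel([R[0][0]/1000,R[0][1]/1000,.03],24.87)
cv2.imwrite('pics/w3.png',np.hstack([cv2.resize(c,(480,300)),cv2.resize(p[90:240,160:320],(320,300))])[:,:,::-1])
E
```

```text
0.82 ((512.6722412109375, -202.87538146972656), (120.33101654052734, 150.55410766601562), 14.739767074584961) 0.011817672230646337
t 18.6 pos [0.5569 0.2074 0.1537] q [-0.55  0.61  0.25  1.68 -0.18  0.88  0.21]
yaw y 24.855272900075033 turn z frac -0.00016363444361076063 tilt [-0.0024 -0.001  -1.    ] shift [-0.3537 -0.2122  0.1242]
```

View pics/w3.png

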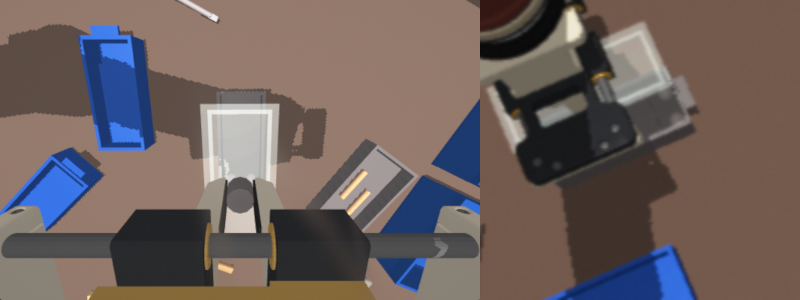

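The lid hangs from the gripper by its knob, at (240,195) in the wrist view, and the tin stays on the bench with its ledge at right (685,95). Now I'll carry the lid to the offcut.

Request:
{"fn": "servo_tool", "kwargs": {
  "series": [
    [-0.015, -0.009, 0, 0, 0, 0],
    [-0.03, -0.018, 0, 0, 0, 0],
    [-0.035, -0.0212, 0, 0, 0, 0],
    [-0.035, -0.021, 0, 0, 0, 0],
    [-0.035, -0.021, 0, 0, 0, 0],
    [-0.035, -0.021, 0, 0, 0, 0],
    [-0.035, -0.021, 0, 0, 0, 0],
    [-0.035, -0.021, 0, 0, 0, 0],
    [-0.035, -0.021, 0, 0, 0, 0],
    [-0.033, -0.02, 0, 0, 0, 0],
    [-0.02, -0.012, 0, 0, 0, 0],
    [-0.0103, -0.007, 0, 0, 0, 0]
  ]
}}

```text
time_s: 20.1
tool_pos: [0.5111, -0.2054, 0.1548]
tool_rot: [[-0.417, 0.909, -0.001], [0.909, 0.417, -0.001], [-0.0, -0.001, -1.0]]
contact_force: [0.2, -0.0, -0.9]
grip_width: 0.206
gripper_force: 30.0
```

Request:
{"fn": "servo_tool", "kwargs": {
  "series": [
    [0, 0, 0.02, 0, 0, 0],
    [0, 0, 0.03, 0, 0, 0],
    [0, 0, 0.03, 0, 0, 0],
    [0, 0, 0.02, 0, 0, 0],
    [0, 0, 0.012, 0, 0, 0],
    [0, 0, 0.006, 0, 0, 0],
    [0, 0, 0.003, 0, 0, 0],
    [0, 0, 0, 0, 0, 0],
    [0, 0, 0, 0, 0, 0]
  ]
}}

```text
time_s: 21.22
tool_pos: [0.513, -0.2028, 0.0345]
tool_rot: [[-0.42, 0.907, 0.001], [0.907, 0.42, -0.0], [-0.001, 0.001, -1.0]]
contact_force: [0.8, 0.1, -0.5]
grip_width: 0.21
gripper_force: 30.0
```

Request:
{"fn": "servo_tool", "kwargs": {
  "series": [
    [0, 0, 0.004, 0, 0, 0],
    [0, 0, 0.003, 0, 0, 0],
    [0, 0, 0.002, 0, 0, 0],
    [0, 0, 0.001, 0, 0, 0],
    [0, 0, 0.001, 0, 0, 0],
    [0, 0, 0, 0, 0, 0],
    [0, 0, 0, 0, 0, 0]
  ]
}}

```text
time_s: 22.1
tool_pos: [0.5126, -0.2027, 0.023]
tool_rot: [[-0.42, 0.907, 0.0], [0.907, 0.42, -0.0], [-0.0, 0.0, -1.0]]
contact_force: [-0.1, -0.6, -0.3]
grip_width: 0.207
gripper_force: 30.0
```

Request:
{"fn": "servo_tool", "kwargs": {
  "series": [
    [0, 0, 0, 0, 0, 0],
    [0, 0, 0, 0, 0, 0],
    [0, 0, 0, 0, 0, 0],
    [0, 0, 0, 0, 0, 0],
    [0, 0, 0, 0, 0, 0]
  ],
  "hand": 0.6
}}

```text
time_s: 22.72
tool_pos: [0.5126, -0.2027, 0.023]
tool_rot: [[-0.42, 0.907, -0.0], [0.907, 0.42, -0.0], [-0.0, -0.0, -1.0]]
contact_force: [0.1, -0.1, 0.7]
grip_width: 0.599
gripper_force: 0.0
```

Request:
{"fn": "servo_tool", "kwargs": {
  "series": [
    [0, 0, -0.01, 0, 0, 0],
    [0, 0, -0.03, 0, 0, 0],
    [0, 0, -0.05, 0, 0, 0],
    [0, 0, -0.05, 0, 0, 0],
    [0, 0, -0.04, 0, 0, 0],
    [-0.05, 0, 0, 0, 0, 0],
    [-0.06, 0, 0, 0, 0, 0],
    [-0.05, 0, 0, 0, 0, 0],
    [0, 0, 0, 0, 0, 0],
    [0, 0, 0, 0, 0, 0],
    [0, 0, 0, 0, 0, 0]
  ]
}}

```text
time_s: 24.1
tool_pos: [0.58, -0.3458, 0.2034]
tool_rot: [[-0.422, 0.907, 0.0], [0.907, 0.422, 0.001], [0.001, 0.001, -1.0]]
contact_force: [0.9, 1.8, -0.5]
grip_width: 0.596
gripper_force: 0.0
```

```bash
python3 - <<'E'
from h import *
p,d=shot('top');X=cloud('top',d)
roi=((.42,.60),(-.30,-.10))
m=(X[...,2]>.033)&(X[...,2]<.055)&(X[...,0]>.42)&(X[...,0]<.6)&(X[...,1]>-.3)&(X[...,1]<-.1);print(m.sum(),X[m].mean(0),X[m].max(0))
print([(round(r['confidence'],2),r['extent']) for r in manip.cut_out('top','ball_a_center')])
cv2.imwrite('pics/f.png',np.hstack([cv2.resize(p[110:200,170:290],(480,360),interpolation=2),cv2.resize(p[120:240,400:507],(320,360))])[:,:,::-1])
E
```

```text
110 [ 0.51244212 -0.20270427  0.04093182] [ 0.52219101 -0.19407946  0.04465512]
[(0.45, [246.0, 132.7, 256.4, 142.5])]
```

View pics/f.png

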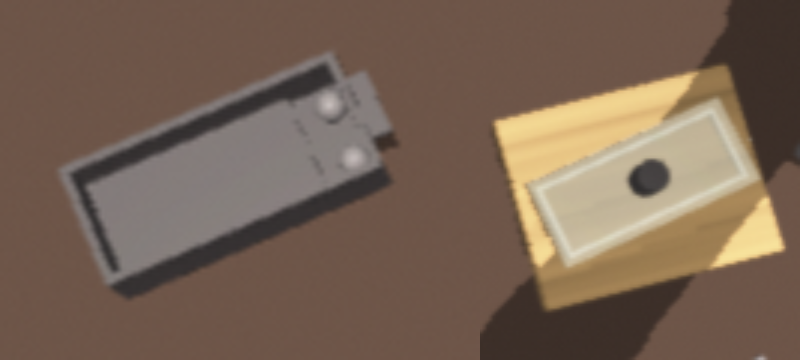

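Both balls sit in the pocket, at (330,105) and (352,158). The lid lies flat, knob up, in the middle of the offcut, at (650,178).

```bash
python3 -c "from bench import manip;print(manip.finish_job())"
```

```text
the job is handed in; nothing more can be done
None
```

The job is handed in at about 24 s of the 64 s limit: the last picture shows both balls in the tin's pocket, the tin standing on the bench, and the lid lying knob up within about 1 mm of the offcut's middle; the hand-in call returned no verdict.

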